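Put the flask on the free stirrer

TASK

Two blue magnetic stirrers stand left and right on the bench in front of the robot, and a beaker already occupies one of them. Pick up the corked conical flask, keep it upright, and set it down (do not drop it) in the middle of the plate of the stirrer that is free, then let go. Leave the beaker where it stands.

Things in the scene. Friction and masses are not known exactly. Their poses are not given: they have to be found in the camera images.
- flask: small conical glass flask with a brown cork, standing upright on the bench between the two stirrers; 118 mm high, base 62 mm across, neck and cork about 20 mm across from 86 mm up to the top; round, cork fixed to it, about 0.11 kg. Origin: centre of its underside, z up. Grasp the neck and cork from above, about 100 to 105 mm above the underside
- beaker: small clear beaker with dark grey contents, 54 x 60 mm and 71 mm high, standing about in the middle of one of the two stirrer plates (either one, it changes from run to run). Origin: centre of its underside, z up. Not to be moved
- plate_left (a point): centre of the top surface of the plate of the left stirrer (the one at larger y): a round plate 140 mm across, covered by a thin white disc 120 mm across, whose top, 103 mm above the bench, is where this point lies. The stirrer is a fixed dark blue device 261 x 154 mm with a black speed knob on its front slope; its body in front of the plate is lower than the plate. z up
- plate_right (a point): the same point of the identical right stirrer (the one at smaller y), 103 mm above the bench, z up
Not all that is in view belongs to the job. What is shaped like the flask but green or yellow is not meant.

How it is judged:
On the way, in this order (a step that is already met when the one before it is completed fails the run):
1. the flask is lifted from the bench (height (world z) of flask above 0.03 m), for 0.1 s.
2. the flask is brought down, still held in the fingers, to less than 10 mm above the middle of the free plate (within 20 mm of its centre) (contact force between the fingers and flask above 0.5 N and ((horizontal distance between flask and plate_left below 0.02 m and z of flask in the frame of plate_left between -0.006 and 0.01 m) or (horizontal distance between flask and plate_right below 0.02 m and z of flask in the frame of plate_right between -0.006 and 0.01 m))), for 0.05 s.
At the end, for the whole second after the job is handed in: The flask stands upright (within 8 degrees), released and at rest on the free stirrer's plate, its centre within 20 mm of the plate's centre; the beaker stands on the other plate within 15 mm of where it was (((horizontal distance between flask and plate_left below 0.02 m and z of flask in the frame of plate_left between -0.006 and 0.006 m) or (horizontal distance between flask and plate_right below 0.02 m and z of flask in the frame of plate_right between -0.006 and 0.006 m)) and angle between each of flask, beaker's own z axis and vertical below 0.15 rad and linear speed of flask below 0.02 m/s and distance of beaker from where it was at the start of the episode below 0.015 m); the robot touches nothing.
It fails at once if the beaker is pushed more than 15 mm from its place (distance of beaker from where it was at the start of the episode above 0.015 m).
It fails at once if the flask is tipped more than 35 degrees (angle between flask's own z axis and vertical above 0.61 rad).
It also fails if it takes over 35 s, if anything falls off the work surface, if the arm or the gripper's body presses on something with over 40 N, if the wrist force passes 120 N, or if a joint passes its speed limit or range.

ROBOT

A 7-joint arm with a two-finger parallel gripper is mounted at the origin on a cart in front of the work surface, level with it; the furniture and walls round the work are solid. World frame = base frame: x ahead of the robot, y to its left, z up, the work surface at z = 0. Lengths are in m, angles in rad, forces in N, time in s.
With the tool pointing down it reaches from about 0.425 to 0.875 m from the base axis. Payload 4.7 kg.
Tool frame: the origin (TCP) lies midway between the tips of the shut fingers; the grasp point (between the pads) lies ctrl.grasp_offset behind it (ctrl.grasp_offset is the distance from the TCP to the grasp point, in m); z points along the fingers, y is the line along which they close (so a half turn about z gives the same grasp; the last joint's range is limited). The gripper opens to 87 mm and grips with 3 to 60 N. Pads are 19 mm wide; open, the fingers measure 117 mm over their backs; the gripper's body (75 mm by 190 mm) begins 51 mm behind the grasp point.
Start: joints at [1.361, 0.321, -0.07, 1.45, 0.023, 1.371, -0.057], TCP at [0.144, -0.634, 0.223] pointing down, gripper open.
Joint ranges: [-2.86, 2.86], [-0.3, 2.09], [-1.38, 1.24], [0.06, 2.45], [-1.56, 4.7], [0.09, 2.05], [-2.69, 2.69]. Speed limits (rad/s): [2.57, 2.57, 3.14, 3.14, 3.14, 3.14, 3.14].

INTERFACE

Orientations are given as a rotation vector (axis times angle).
In Python, from bench import ctrl gives the robot as it stands. The module is installed in compiled form; this text tells all that it offers.
- The arm moves only by the tool jog_arm, never from a script. Its argument "moves" is one flat list of numbers, 7 for each row, row after row: the shift along the tool's x, y, z in units of 30 cm (1.0 is 30 cm), then the turn, a rotation vector about the tool's x, y, z in units of 60 degrees (1.0 is 60 degrees), then the gripper's target within -1 to 1 (fully open at 1, half-way at 0, shut at -1). In form: [x, y, z, wx, wy, wz, fingers, x, y, z, wx, wy, wz, fingers, ...]. A call has exactly 8 rows; each row is the pose to reach, as a shift and turn from the pose commanded when the call began, along the tool's axes at that moment; what a row does not reach only later rows make up. A row lasts 1/8 s, in which the tool goes at most 62.5 mm and 10.7 degrees, less where a joint would pass 70% of its speed; a pose out of reach is approached as far as the arm can. A call with a number of a shift or a turn outside -1 to 1 is refused whole. A call with a gripper value outside its range is refused whole. The fingers move at their own pace and stop on an object; "newtons" is the grip in N (left out, the last holds). Time passes only in rows, so rows that repeat a pose let the fingers close, or fill a call up. It gives the time, the measured TCP pose, the force, the opening and the grip force at its end, in the units of the state.
- ctrl.get_state(): the state, without advancing time (a new reading comes with each control period).
- ctrl.get_image(name): name is "scene" or "top"; returns a dict with "pixels" (420x560x3 uint8, red, green, blue), "fx", "fy", "cx", "cy" (pixels), "xyz" and "rotation" of the camera in the world. Camera axes: x right, y up, looking along -z (the intrinsics and any distortion apply to the point x, -y, -z); pixel columns grow to the right and rows downward; lengths in m; the calibration is good to about 2 mm. A picture is of the moment at which its call begins. There is no depth.
- ctrl.close_job(): hands the job in; it is judged then, once.
The state is a dict: "time": time; "joint_positions": joint angles; "qd": joint speeds; "joint_torque": joint torques, N m; "position": TCP position; "tool_rot": TCP orientation; "ft_force": force on the tool from outside, world axes, zero at the start; "torque": the same for the moment, N m; "grip_width": opening from 0.0 (shut) to 1.0 (fully open); "grip_force": force on a finger pad.
Only numpy, scipy, OpenCV 4.12 (cv2) and the standard library are available. Lean on these libraries where they do the work, as an engineer would, in place of code of your own. Each camera call takes 0.05 s, during which the arm holds its last target. There are 200 camera calls.

## Working session

There is one attempt and no reset: what is moved stays moved. The work goes in short steps, Python scripts to look and compute and a tool call to move; the robot and the scene stay as the last step left them, time stands still between calls to the robot, and variables do not carry over. Pictures are saved under pics/ and viewed, at most 10 in all, crops included, and the job is handed in when it is done.

Besides the shell and the picture viewer there is one more tool, called after "Emit:" in YAML: its name, and indented under it one key for each argument. jog_arm: Moves the arm, as the interface text tells. Its arguments: {"type":"object","properties":{"moves":{"type":"array"},"newtons":{"type":"number"}},"required":["moves"]}

```bash
mkdir -p pics; python3 - <<'E'
from bench import ctrl
import cv2,pickle
d={}
for n in("scene","top"):
    i=ctrl.get_image(n);d[n]=i;cv2.imwrite(f"pics/{n}0.png",i["pixels"][:,:,::-1]);print(n,{k:v for k,v in i.items() if k!="pixels"})
pickle.dump(d,open("im0.pkl","wb"))
print(ctrl.get_state(),ctrl.grasp_offset)
E
```

```text
scene {'fx': 517.4766793580378, 'fy': 517.4766793580378, 'cx': 282.6094717832584, 'cy': 209.71897968228106, 'xyz': array([-0.04466197,  0.5890208 ,  1.04855919]), 'rotation': array([ 0.33558154, -0.82770276, -2.25286835])}
top {'fx': 427.76153307812405, 'fy': 427.76153307812405, 'cx': 278.62118811398864, 'cy': 208.2120695991892, 'xyz': array([0.30444114, 0.01222609, 1.2723202 ]), 'rotation': array([ 0.11649338, -0.13387727, -1.53884886])}
{'time': 0.1, 'joint_positions': array([ 1.3610877 ,  0.32172441, -0.07011035,  1.45152985,  0.02259224,
        1.37078032, -0.05688907]), 'qd': array([ 0.00127295, -0.00211491, -0.00170187, -0.00293073, -0.00114136,
        0.00055295,  0.00048378]), 'joint_torque': array([-1.56715614e-04, -4.92566121e+01, -4.05678023e-01, -3.13399494e+01,
       -6.40360638e-02,  3.95180297e-02,  1.04259839e-04]), 'position': array([ 0.14412973, -0.63332878,  0.22159858]), 'tool_rot': array([-3.12030807e+00, -3.50737247e-01,  4.07907823e-04]), 'ft_force': array([ 0.44280536, -0.02943041,  0.51010269]), 'torque': array([-0.00372268,  0.03873151, -0.01181891]), 'grip_force': 0.0, 'grip_width': 0.9963123201418735} 0.0187
```

View pics/scene0.png

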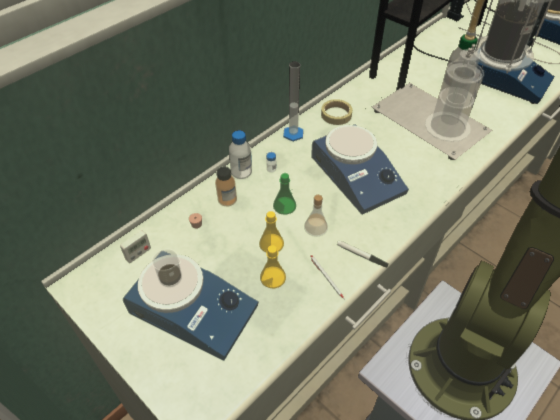

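View pics/top0.png

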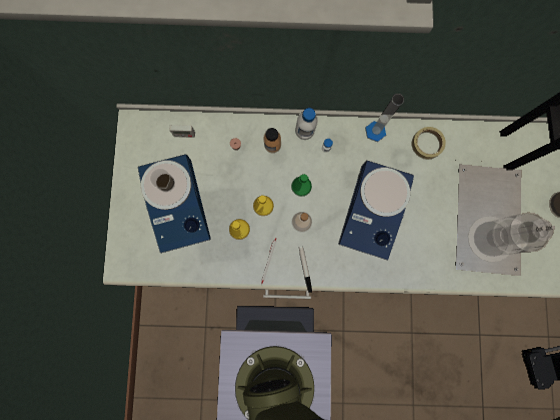

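The scene view shows the beaker on the left stirrer (scene 168,270), so the right plate is free (scene 351,142; top 386,191). The clear flask with the brown cork is at scene (317,215) and top (303,220). Green and yellow decoys stand near it.

```bash
cat > h.py <<'E'
import numpy as np,cv2
from scipy.spatial.transform import Rotation as R
def ray(c,u,v):
    d=np.array([(u-c["cx"])/c["fx"],-(v-c["cy"])/c["fy"],-1.]);d=R.from_rotvec(c["rotation"]).apply(d)
    return np.array(c["xyz"]),d/np.linalg.norm(d)
def plane(c,u,v,z):
    o,d=ray(c,u,v);return o+d*(z-o[2])/d[2]
def tri(c1,p1,c2,p2):
    a,b=ray(c1,*p1);e,f=ray(c2,*p2);s=np.linalg.lstsq(np.c_[b,-f],e-a,rcond=None)[0]
    P,Q=a+s[0]*b,e+s[1]*f;return (P+Q)/2,np.linalg.norm(P-Q)
def blob(im,box,fn):
    """largest blob of mask fn(hsv) in box (u0,v0,u1,v1): contour in image coords"""
    u0,v0,u1,v1=box;h=cv2.cvtColor(im["pixels"],cv2.COLOR_RGB2HSV)[v0:v1,u0:u1].astype(int)
    m=fn(h).astype(np.uint8);cs,_=cv2.findContours(m,0,2);c=max(cs,key=cv2.contourArea)
    return c.reshape(-1,2)+[u0,v0]
E
python3 - <<'E'
from h import *
import pickle
d=pickle.load(open("im0.pkl","rb"));S,T=d["scene"],d["top"]
out=[]
for n,im,b in(("s",S,(318,115,388,170)),("t",T,(352,158,418,222))):
    c=blob(im,b,lambda h:(h[...,1]<45)&(h[...,2]>150));e=cv2.fitEllipse(cv2.convexHull(c.astype(np.int32)));print(n,e,plane(im,*e[0],.103))
for n,im,b in(("s",S,(300,185,335,240)),("t",T,(288,205,320,238))):
    out.append(cv2.resize(im["pixels"][b[1]:b[3],b[0]:b[2]],(380,500),interpolation=0))
cv2.imwrite("pics/crop.png",np.hstack(out)[:,:,::-1])
for z in (0,.118): print(plane(T,303,220,z),plane(S,317,215,z))
E
```

```text
s ((357.1022033691406, 132.0582733154297), (56.64732360839844, 87.21770477294922), 101.525390625) [ 0.56147569 -0.33229295  0.103     ]
t ((395.2940673828125, 185.0144805908203), (67.21490478515625, 105.01908874511719), 110.23943328857422) [ 0.56884936 -0.32344074  0.103     ]
[ 0.47632341 -0.07325969  0.        ] [ 0.49721054 -0.10136045  0.        ]
[ 0.46038237 -0.0653314   0.118     ] [ 0.43623072 -0.02366814  0.118     ]
```

View pics/crop.png

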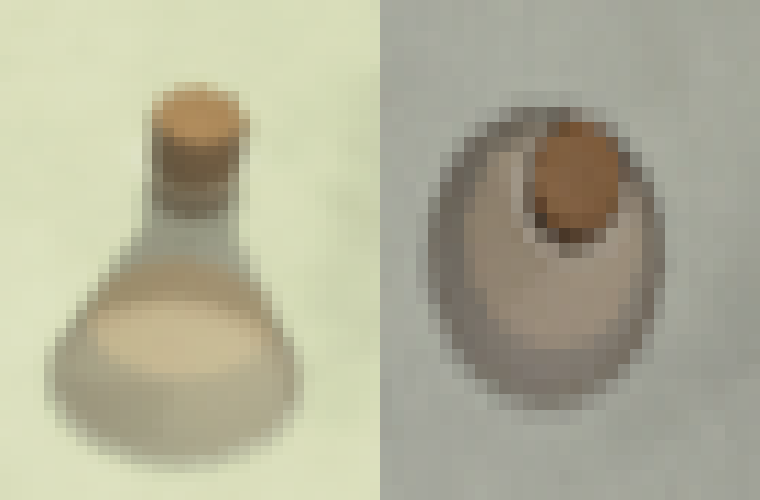

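The crops show the cork top centre at scene (317.6,196.9) and top (303.8,215.6). The plate masks leaked onto the bench, so I'll tighten them.

```bash
python3 - <<'E'
from h import *
import pickle
d=pickle.load(open("im0.pkl","rb"));S,T=d["scene"],d["top"]
print(tri(S,(317.6,196.9),T,(303.8,215.6)), plane(S,317.6,196.9,.118),plane(T,303.8,215.6,.118),plane(T,301.5,221.3,.012))
o=[]
for im,(u,v) in((S,(351,142)),(T,(386,191))):
    m=cv2.floodFill(im["pixels"].copy(),np.zeros((422,562),np.uint8),(u,v),0,(9,)*3,(9,)*3,4|(255<<8)|cv2.FLOODFILL_FIXED_RANGE|cv2.FLOODFILL_MASK_ONLY)[2][1:-1,1:-1]
    c=max(cv2.findContours(m,0,2)[0],key=cv2.contourArea);e=cv2.fitEllipse(cv2.convexHull(c));print(e,plane(im,*e[0],.103),im["pixels"][v,u])
    q=im["pixels"].copy();cv2.ellipse(q,e,(255,0,0),1);o.append(cv2.resize(q[v-45:v+45,u-45:u+45],(390,390),interpolation=0))
cv2.imwrite("pics/pl.png",np.hstack(o)[:,:,::-1])
E
```

```text
(array([ 0.4726629 , -0.06720359,  0.11812326]), np.float64(0.0003085332045515177)) [ 0.47286789 -0.06721641  0.118     ] [ 0.47254978 -0.06729451  0.118     ] [ 0.47067673 -0.06806424  0.012     ]
((351.02923583984375, 140.465576171875), (29.692256927490234, 44.146705627441406), 99.00724029541016) [ 0.55183394 -0.29406139  0.103     ] [217 209 188]
((386.05767822265625, 190.98170471191406), (42.22000503540039, 44.24030685424805), 118.43792724609375) [ 0.55099709 -0.29724403  0.103     ] [171 164 154]
```

View pics/pl.png

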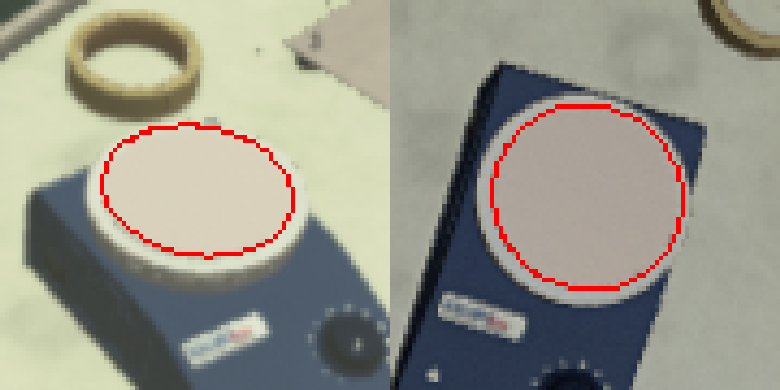

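The fitted ellipses sit on the white disc, so the free plate's centre is about (0.551,-0.2955) and the flask is at (0.4725,-0.0675).

```bash
cat > go.py <<'E'
import sys
from h import *
from bench import ctrl
s=ctrl.get_state();r=R.from_rotvec(s["tool_rot"])
t=np.array([float(a) for a in sys.argv[1:4]])
print("shift",np.round(r.inv().apply(t-s["position"])/.3,3),"pos",s["position"],s["time"])
down=R.from_matrix(np.array([[1,0,0],[0,-1,0],[0,0,-1.]])) 
print("tool axes",np.round(r.as_matrix(),3).tolist())
print("q",np.round(s["joint_positions"],2))
E
python3 go.py 0.31 -0.35 0.25; python3 go.py 0.4725 -0.0675 0.18
```

```text
shift [ 0.749 -0.798 -0.093] pos [ 0.14412973 -0.63332878  0.22159858] 0.1
tool axes [[0.975, 0.222, -0.0], [0.222, -0.975, 0.002], [-0.0, -0.002, -1.0]]
q [ 1.36  0.32 -0.07  1.45  0.02  1.37 -0.06]
shift [ 1.486 -1.596  0.141] pos [ 0.14412973 -0.63332878  0.22159858] 0.1
tool axes [[0.975, 0.222, -0.0], [0.222, -0.975, 0.002], [-0.0, -0.002, -1.0]]
q [ 1.36  0.32 -0.07  1.45  0.02  1.37 -0.06]
```

Emit:
jog_arm:
  moves: [0.1, -0.08, -0.09, 0, 0, 0, 1, 0.2, -0.18, -0.09, 0, 0, 0, 1, 0.3, -0.28, -0.09, 0, 0, 0, 1, 0.4, -0.4, -0.09, 0, 0, 0, 1, 0.5, -0.52, -0.09, 0, 0, 0, 1, 0.6, -0.63, -0.09, 0, 0, 0, 1, 0.7, -0.74, -0.09, 0, 0, 0, 1, 0.75, -0.8, -0.09, 0, 0, 0, 1]
  newtons: 15

```text
time: 1.1
position: [0.3116, -0.3473, 0.2493]
tool_rot: [-3.121, -0.356, 0.0]
ft_force: [-0.7, -0.3, 0.6]
grip_width: 0.999
grip_force: 0.0
```

```bash
python3 go.py 0.4725 -0.0675 0.18
```

```text
shift [ 0.733 -0.788  0.231] pos [ 0.31158741 -0.34734828  0.24934364] 1.1
tool axes [[0.974, 0.225, -0.0], [0.225, -0.974, 0.0], [-0.0, -0.0, -1.0]]
q [ 1.1  -0.07 -0.3   1.83 -0.02  1.38 -0.54]
```

Emit:
jog_arm:
  moves: [0.1, -0.1, 0, 0, 0, 0, 1, 0.2, -0.22, 0, 0, 0, 0, 1, 0.32, -0.34, 0, 0, 0, 0, 1, 0.44, -0.47, 0.05, 0, 0, 0, 1, 0.55, -0.59, 0.1, 0, 0, 0, 1, 0.65, -0.7, 0.15, 0, 0, 0, 1, 0.733, -0.788, 0.2, 0, 0, 0, 1, 0.733, -0.788, 0.23, 0, 0, 0, 1]

```text
time: 2.1
position: [0.4727, -0.0672, 0.1796]
tool_rot: [-3.119, -0.36, 0.001]
ft_force: [0.1, 0.1, -0.3]
grip_width: 0.999
grip_force: 0.0
```

```bash
python3 - <<'E'
from h import *
from bench import ctrl
i=ctrl.get_image("scene");cv2.imwrite("pics/s2.png",cv2.resize(i["pixels"][130:300,200:430],(690,510))[:,:,::-1])
E
python3 go.py 0.4725 -0.0675 0.085
```

```text
shift [ 0.006 -0.005  0.312] pos [ 0.47139066 -0.06937124  0.1785785 ] 2.15
tool axes [[0.974, 0.225, -0.003], [0.225, -0.974, 0.001], [-0.003, -0.002, -1.0]]
q [ 0.8   0.01 -0.7   1.9   0.    1.24 -1.25]
```

View pics/s2.png

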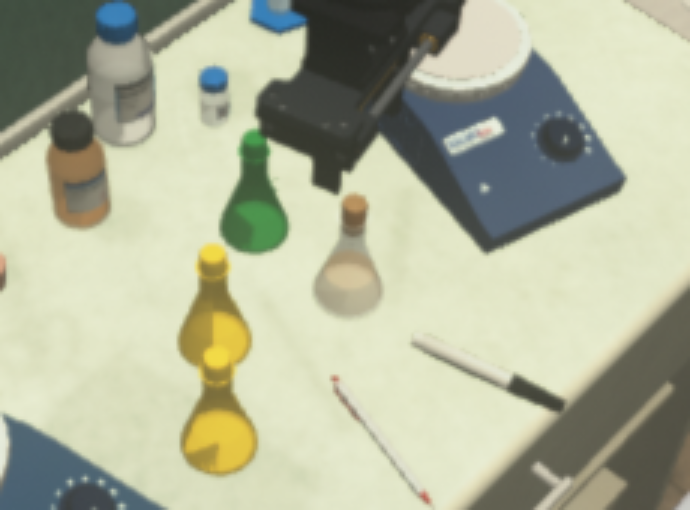

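The gripper hovers above and behind the cork, with one fingertip visible at about scene (309,192) and the cork at (318,199). I'll check this by projecting the expected fingertips.

```bash
python3 - <<'E'
from h import *
from bench import ctrl
import pickle
i=pickle.load(open("im0.pkl","rb"))["scene"];s=ctrl.get_state();r=R.from_rotvec(s["tool_rot"])
for q in([0,.05,0],[0,-.05,0],[0,0,0],[0,.05,-.06],[0,-.05,-.06]):
    p=R.from_rotvec(i["rotation"]).inv().apply(s["position"]+r.apply(q)-i["xyz"]);u,v=i["cx"]-p[0]/p[2]*i["fx"],i["cy"]+p[1]/p[2]*i["fy"];print(q,u,v,"crop",(u-200)*3,(v-130)*3)
E
```

```text
[0, 0.05, 0] 330.0057262894802 166.30108971552474 crop 390.0171788684406 108.90326914657422
[0, -0.05, 0] 309.5446861150846 193.00233863030326 crop 328.6340583452537 189.00701589090977
[0, 0, 0] 320.01185359345374 179.34289405219485 crop 360.0355607803612 148.02868215658455
[0, 0.05, -0.06] 331.76971534860456 147.5897556487255 crop 395.3091460458137 52.76926694617646
[0, -0.05, -0.06] 310.5684660900255 174.4484251073875 crop 331.70539827007644 133.34527532216248
```

Emit:
jog_arm:
  moves: [0, 0, 0.08, 0, 0, 0, 1, 0, 0, 0.16, 0, 0, 0, 1, 0, 0, 0.24, 0, 0, 0, 1, 0, 0, 0.29, 0, 0, 0, 1, 0, 0, 0.317, 0, 0, 0, 1, 0, 0, 0.317, 0, 0, 0, 0, 0, 0, 0.317, 0, 0, 0, -0.5, 0, 0, 0.317, 0, 0, 0, -1]

```text
time: 3.15
position: [0.4729, -0.0706, 0.0861]
tool_rot: [3.121, 0.351, 0.002]
ft_force: [-0.2, -0.5, -0.2]
grip_width: 0.745
grip_force: 0.0
```

Emit:
jog_arm:
  moves: [0, 0, 0, 0, 0, 0, -1, 0, 0, 0, 0, 0, 0, -1, 0, 0, 0, 0, 0, 0, -1, 0, 0, 0, 0, 0, 0, -1, 0, 0, 0, 0, 0, 0, -1, 0, 0, 0, 0, 0, 0, -1, 0, 0, 0, 0, 0, 0, -1, 0, 0, 0, 0, 0, 0, -1]

```text
time: 4.15
position: [0.4723, -0.0705, 0.0855]
tool_rot: [-3.122, -0.351, 0.0]
ft_force: [-0.6, 1.3, 1.3]
grip_width: 0.359
grip_force: 14.9
```

Emit:
jog_arm:
  moves: [0, 0, -0.03, 0, 0, 0, -1, 0, 0, -0.08, 0, 0, 0, -1, 0, 0, -0.15, 0, 0, 0, -1, 0, 0, -0.23, 0, 0, 0, -1, 0, 0, -0.32, 0, 0, 0, -1, 0, 0, -0.4, 0, 0, 0, -1, 0, 0, -0.47, 0, 0, 0, -1, 0, 0, -0.5, 0, 0, 0, -1]

```text
time: 5.15
position: [0.4731, -0.0707, 0.2375]
tool_rot: [3.12, 0.351, 0.004]
ft_force: [0.5, 1.2, -1.0]
grip_width: 0.359
grip_force: 14.7
```

```bash
python3 - <<'E'
from h import *
from bench import ctrl
i=ctrl.get_image("scene");cv2.imwrite("pics/s3.png",cv2.resize(i["pixels"][70:270,200:430],(690,600))[:,:,::-1])
print(ctrl.get_state()["grip_width"])
E
python3 go.py 0.551 -0.2955 0.236
```

```text
0.36262345306760446
shift [0.086 0.788 0.008] pos [ 0.47323578 -0.0707414   0.23782734] 5.2
tool axes [[0.975, 0.222, 0.003], [0.222, -0.975, -0.002], [0.003, 0.002, -1.0]]
q [ 0.81 -0.04 -0.69  1.82 -0.02  1.35 -1.22]
```

View pics/s3.png

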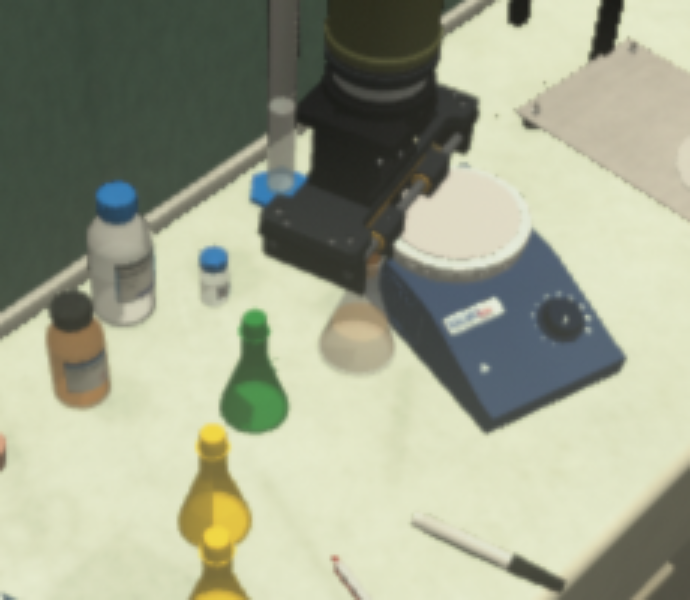

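The flask is lifted and hangs upright in the fingers (crop 357,330). The right plate is clear. Next I move over it.

Emit:
jog_arm:
  moves: [0.01, 0.05, 0, 0, 0, 0, -1, 0.02, 0.14, 0, 0, 0, 0, -1, 0.03, 0.27, 0, 0, 0, 0, -1, 0.045, 0.41, 0, 0, 0, 0, -1, 0.06, 0.55, 0, 0, 0, 0, -1, 0.075, 0.67, 0, 0, 0, 0, -1, 0.083, 0.75, 0, 0, 0, 0, -1, 0.086, 0.788, 0, 0, 0, 0, -1]

```text
time: 6.2
position: [0.549, -0.2991, 0.2331]
tool_rot: [-3.121, -0.345, 0.004]
ft_force: [0.4, -0.1, -1.4]
grip_width: 0.357
grip_force: 14.7
```

Emit:
jog_arm:
  moves: [0, 0, 0, 0, 0, 0, -1, 0, 0, 0.02, 0, 0, 0, -1, 0, 0, 0.05, 0, 0, 0, -1, 0, 0, 0.08, 0, 0, 0, -1, 0, 0, 0.1, 0, 0, 0, -1, 0, 0, 0.12, 0, 0, 0, -1, 0, 0, 0.13, 0, 0, 0, -1, 0, 0, 0.13, 0, 0, 0, -1]

```text
time: 7.2
position: [0.5498, -0.2953, 0.1963]
tool_rot: [-3.122, -0.351, 0.0]
ft_force: [-0.1, -0.3, -1.3]
grip_width: 0.362
grip_force: 14.7
```

```bash
python3 - <<'E'
from h import *
from bench import ctrl
a=ctrl.get_image("scene");b=ctrl.get_image("top")
cv2.imwrite("pics/s4.png",np.hstack([cv2.resize(a["pixels"][60:200,290:420],(371,400)),cv2.resize(b["pixels"][130:270,320:450],(371,400))])[:,:,::-1])
E
python3 go.py 0.551 -0.2955 0.1885
```

```text
shift [0.003 0.001 0.027] pos [ 0.55008392 -0.29541322  0.19669179] 7.3
tool axes [[0.975, 0.222, 0.0], [0.222, -0.975, -0.0], [0.0, 0.0, -1.0]]
q [ 0.9   0.33 -0.56  1.54  0.18  1.32 -1.03]
```

View pics/s4.png

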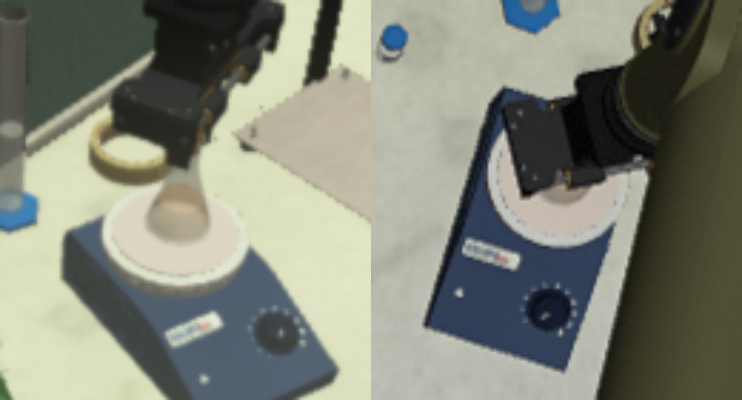

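The flask hangs just above the middle of the plate (left crop: flask base 178,225, disc centre 175,233). I'll lower it slowly.

Emit:
jog_arm:
  moves: [0.003, 0, 0.005, 0, 0, 0, -1, 0.003, 0, 0.01, 0, 0, 0, -1, 0.003, 0, 0.015, 0, 0, 0, -1, 0.003, 0, 0.018, 0, 0, 0, -1, 0.003, 0, 0.021, 0, 0, 0, -1, 0.003, 0, 0.024, 0, 0, 0, -1, 0.003, 0, 0.026, 0, 0, 0, -1, 0.003, 0, 0.026, 0, 0, 0, -1]

```text
time: 8.3
position: [0.5508, -0.2951, 0.1887]
tool_rot: [3.122, 0.351, 0.0]
ft_force: [0.2, -0.7, -0.9]
grip_width: 0.361
grip_force: 14.7
```

Not touching yet (about -1 N still carried), so I'll go further in small steps.

Emit:
jog_arm:
  moves: [0, 0, 0.001, 0, 0, 0, -1, 0, 0, 0.002, 0, 0, 0, -1, 0, 0, 0.003, 0, 0, 0, -1, 0, 0, 0.004, 0, 0, 0, -1, 0, 0, 0.005, 0, 0, 0, -1, 0, 0, 0.006, 0, 0, 0, -1, 0, 0, 0.006, 0, 0, 0, -1, 0, 0, 0.006, 0, 0, 0, -1]

```text
time: 9.3
position: [0.5516, -0.2949, 0.1883]
tool_rot: [3.121, 0.351, 0.003]
ft_force: [-0.0, 1.7, 6.5]
grip_width: 0.359
grip_force: 15.3
```

Contact is at 6.5 N, so I release gently.

Emit:
jog_arm:
  moves: [0, 0, -0.003, 0, 0, 0, -1, 0, 0, -0.003, 0, 0, 0, -0.25, 0, 0, -0.003, 0, 0, 0, -0.2, 0, 0, -0.003, 0, 0, 0, -0.1, 0, 0, -0.003, 0, 0, 0, 0.1, 0, 0, -0.003, 0, 0, 0, 0.4, 0, 0, -0.003, 0, 0, 0, 0.7, 0, 0, -0.003, 0, 0, 0, 1]

```text
time: 10.3
position: [0.5508, -0.2952, 0.1877]
tool_rot: [3.122, 0.351, -0.0]
ft_force: [0.3, -0.4, 0.4]
grip_width: 0.803
grip_force: 0.0
```

Emit:
jog_arm:
  moves: [0, 0, 0, 0, 0, 0, 1, 0, 0, 0, 0, 0, 0, 1, 0, 0, -0.05, 0, 0, 0, 1, 0, 0, -0.12, 0, 0, 0, 1, 0, 0, -0.2, 0, 0, 0, 1, 0, 0, -0.3, 0, 0, 0, 1, 0, 0, -0.4, 0, 0, 0, 1, 0, 0, -0.4, 0, 0, 0, 1]

```text
time: 11.3
position: [0.5523, -0.2954, 0.3118]
tool_rot: [3.118, 0.351, 0.008]
ft_force: [0.0, -0.9, -0.4]
grip_width: 1.001
grip_force: 0.0
```

```bash
python3 - <<'E'
from h import *
from bench import ctrl
a=ctrl.get_image("scene");b=ctrl.get_image("top")
cv2.imwrite("pics/s5.png",np.hstack([cv2.resize(a["pixels"][60:200,290:420],(371,400)),cv2.resize(b["pixels"][130:270,320:450],(371,400))])[:,:,::-1])
E
python3 go.py 0.551 -0.2955 0.1885
```

```text
shift [-0.     0.001  0.399] pos [ 0.55086838 -0.29508465  0.30818319] 11.4
tool axes [[0.975, 0.222, 0.001], [0.222, -0.975, -0.001], [0.0, 0.001, -1.0]]
q [ 0.89  0.29 -0.57  1.36  0.15  1.53 -1.01]
```

View pics/s5.png

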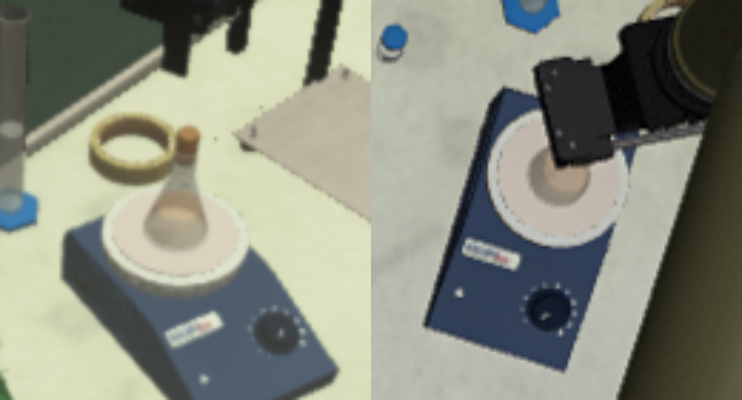

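The flask stands upright near the plate's middle, cork at left crop (188,133), with the fingers clear above. A quick check by ray, then I hand in.

```bash
python3 - <<'E'
from h import *
from bench import ctrl
import pickle
i=pickle.load(open("im0.pkl","rb"))["scene"]
p=plane(i,290+188*130/371-.4,60+133*.35-.4,.221);print(p)
if np.hypot(p[0]-.5513,p[1]+.2955)<.012: print(ctrl.close_job())
E
```

```text
[ 0.55064019 -0.2917524   0.221     ]
the job is handed in; nothing more can be done
None
```

The corked flask stands upright and released on the right (free) stirrer's plate, about 4 mm from its centre by the last camera check. The arm stayed well away from the beaker, and I handed the job in at about 11.4 s; it returned no verdict.

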